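# Fold out and lock the outrigger of a roller stand

### The job

Fold out the outrigger leg of the roller stand and lock it: push the leg round until it hits its stop, then roll the worm of the adjustable wrench that sits slackly on the leg's pivot nut until its jaws just fit the nut, and only then swing the wrench clockwise (seen from above) until the nut is tight and goes no further. Leave the wrench sitting on the nut, and do not disturb the other things on the bench.

Things in the scene. Friction and masses are not known exactly. Their poses are not given: they have to be found in the camera images.
- stand: dark grey steel roller stand, fixed. Origin: on the leg's pivot bolt axis (= nut axis) at bench level. In its frame, mm: plate x -120..93, y -160..-20, top z 34, plus a round ear of radius 37 about the origin; roller in two cheeks at x 42..86, y -158..-32, top z 97; bolt end 24 across, up to z 56.5
- leg (a joint): rad, clockwise from above, about the stand's origin. 0 = folded, pointing along the stand's -x beside the plate, knob end beyond its front edge; 1.55 = at its stop, pointing along +y (direction angle pi - value). Starts at 0..0.25. Steel bar 22 mm wide, z 9..23 mm. Stiff: about 1.2 N at the knob moves it, and it stays where left
- leg_knob (a point): middle (z 36 mm) of the round black levelling knob at the leg's free end, 172 mm from the pivot axis: 30 mm across, z 26..47 mm; under it a steel collar 34 mm across and a rubber foot down to the bench
- nut (a joint): rad, clockwise (tightening) from above, about the stand's origin. Starts slack at 0.08..0.18; tight at 0.9, where it stops dead. Friction 0.25 N m: about 1.7 N at the wrench's handle point turns it; 10 N there is enough to call it tight, much more strains the jaws
- nut_top (a point): centre of the top of the steel hexagon nut on the stand's ear: 36 mm across flats, 41.6 mm across corners, 17 mm high, top 51 mm above the bench
- wrench: steel adjustable wrench, 208 mm long, loose, flat on the plate. Origin: underside (z 34 mm), middle of the mouth (at the nut axis once fitted, 3 mm off before); x out of the mouth, z up. Head x -82..18, y -46..36 mm, 17 mm thick; fixed jaw face y 18, movable jaw at -y, throat x -22.5. Handle along -x turned 15 deg to -y. Yaw in the stand's frame: 0.56..0.66 at first, near -0.17 when tight
- wrench_jaw (a joint): travel of the movable jaw, m: mouth width = 46 mm - value; 0.010 = touching both flats of the nut. Starts at 0.0035..0.0055 (4.5 to 6.5 mm slack). Moved by the worm, 1 mm per rad; stays where left (40 N to force it)
- wrench_worm (a joint): turn of the worm, rad, growing as the jaw closes, 1 mm of jaw per rad. Dragging the worm's top towards the mouth (the wrench's +x) closes the jaw. It stalls when the jaws fit; the finger then just slips on it
- worm_top (a point): top of the worm, on the wrench at (-50, -1.5, 20.5) mm: knurled roller, radius 10 mm, 28 mm long along the wrench's y, in a window of the head, 3.5 mm proud of the head's top face. 5 N of drag rolls it, so press on it with a fingertip at 10 to 20 N; 10 mm of drag = 1 rad
- handle (a point): where to push or grip the wrench's I-section handle: (-148, -22, 8.5) mm on the wrench, 150 mm from the nut axis. There it is 25 mm wide, 13 mm thick, z 36..49 mm (2 mm above the plate); its round end reaches 42 mm further out
- sanding_block: cork sanding block, 66x110x32 mm, loose, bystander left of the roller behind where the leg comes to rest; origin centre of its underside
- offcut_wedge: wedge-ended wood offcut, 30x83x18 mm, loose, bystander on the bench just right of the stand's plate; origin centre of its underside

How it is judged (in metres and radians):
On the way, in this order (a step that is already met when the one before it is completed fails the run):
1. the leg is swung out to its stop while the nut is still slack (value of joint leg above 1.47 rad and value of joint nut below 0.45 rad), for 0.2 s.
2. the jaws just fit the nut, which has not been turned yet (value of joint wrench_jaw above 0.0085 m and horizontal distance between wrench and nut_top below 0.01 m and value of joint nut below 0.45 rad), for 0.2 s.
At the end, for the whole second after the job is handed in: the nut is turned to within 0.08 rad of tight (joint nut over 0.82), the leg stands within 0.08 rad of its stop (over 1.47), the jaws still fit (joint wrench_jaw over 0.007, that is less than 3 mm of slack), the wrench's mouth is centred within 12 mm of the nut's axis and it lies at rest (value of joint nut above 0.82 rad and value of joint leg above 1.47 rad and value of joint wrench_jaw above 0.007 m and horizontal distance between wrench and nut_top below 0.012 m and linear speed of wrench below 0.02 m/s); the robot touches nothing.
It fails at once if the sanding block or the wood offcut beside the stand is shifted by more than 3 cm (distance of any of sanding_block, offcut_wedge from where it was at the start of the episode above 0.03 m).
It also fails if it takes over 67 s, if anything falls off the work surface, if the arm or the gripper's body presses on something with over 40 N, if the wrist force passes 120 N, or if a joint passes its speed limit or range.

### The arm

A 7-joint arm with a two-finger parallel gripper is mounted at the origin on the work surface; the furniture and walls round the work are solid. World frame = base frame: x ahead of the robot, y to its left, z up, the work surface at z = 0. Lengths are in mm, angles in rad, forces in N, time in s.
With the tool pointing down it reaches from about 400 to 875 mm from the base axis. Payload 4.4 kg.
Tool frame: the origin (TCP) lies midway between the tips of the shut fingers; the grasp point (between the pads) lies 19 mm behind it (ctrl.grip_point_offset is the distance from the TCP to the grasp point, in mm); z points along the fingers, y is the line along which they close (so a half turn about z gives the same grasp; the last joint's range is limited). The gripper opens to 85 mm and grips with 20 to 120 N. Pads are 22 mm wide; open, the fingers measure 114 mm over their backs; the gripper's body (76 mm by 85 mm) begins 54 mm behind the grasp point. The pads swing forward as they close: fully open they stand 13 mm farther back than shut.
Start: joints at [-0.066, 0.628, 0.038, 1.517, -0.027, 0.996, -0.02], TCP at [650.014, 0.028, 194.213] pointing down, gripper open.
Joint ranges: [-3.06, 3.06], [-0.37, 2.12], [-1.25, 1.32], [0.18, 2.47], [-1.1, 4.24], [0.23, 1.98], [-2.94, 2.94]. Speed limits (rad/s): [2.57, 2.57, 3.14, 3.14, 3.14, 3.14, 3.14].

### API

Orientations are given as [roll, pitch, yaw] about the fixed x, y, z axes, in that order (R = Rz(yaw) Ry(pitch) Rx(roll)).
In Python, from cell import ctrl gives the robot as it stands.
- The arm moves only by the shell command python3 nudge.py 'ROWS'. ROWS is a JSON list of rows, 1 to 12 of them, each written [[dx, dy, dz], [rx, ry, rz], opening]: dx, dy, dz in shares of the most that a row can go, 1 being 50 mm, then a rotation vector rx, ry, rz in units of 0.1 rad, then the finger opening in mm; each row shifts and turns the commanded pose from where the row before left it, along the tool's axes as they then stand; what a row does not reach is not made up. A row lasts 1/10 s, in which the tool goes at most 50 mm and 0.15 rad, less where a joint would pass 70% of its speed; a pose out of reach is approached as far as the arm can. The fingers move at their own pace and stop on an object; the grip force is fixed at half the most. Time passes only in rows, so rows that do not move let the fingers close. It prints the time, the measured TCP pose, the force, the opening and the grip force at its end. Input that does not fit is refused with a message, and nothing moves.
- ctrl.read_state(): the state, without advancing time (a new reading comes with each control period).
- ctrl.get_image(name): name is "scene" or "side" or "wrist"; returns the picture (400x640x3 uint8, blue, green, red); there is no depth.
- ctrl.calibration(name): a dict with "fx", "fy", "cx", "cy" (pixels), "k1" (the pictures are not rectified: a ray, as slopes to the right and down, at radius r is drawn at 1 + k1 r^2 times it, then the intrinsics apply), "rvec" (rotation vector, rad) and "tvec" (3), from world to camera coordinates, as OpenCV has them; the wrist camera has in their place "hand_eye" (4x4, takes a point from camera to tool coordinates, whose origin is the TCP and whose axes are the flange's). Camera axes: x right, y down, z forward; pixel columns grow to the right and rows downward; lengths in mm; the calibration is good to about 2 mm. A picture is of the moment at which its call begins: read the wrist's pose just before it. calibration takes no time and is no camera call.
- ctrl.finish_job(): hands the job in; it is judged then, once.
The state is a dict: "clock": time; "qpos": joint angles; "qd": joint speeds; "tau": joint torques, N m; "eef_pos": TCP position; "tool_rot": TCP orientation; "force": force on the tool from outside, world axes, zero at the start; "torque": the same for the moment, N m; "width": finger opening in mm; "gripper_force": force on a finger pad.
Only numpy, scipy, OpenCV 4.12 (cv2) and the standard library are available. Lean on these libraries where they do the work, as an engineer would, in place of code of your own. Each camera call takes 0.05 s, during which the arm holds its last target. There are 200 camera calls.

## Working session

There is one attempt and no reset: what is moved stays moved. The work goes in short steps, Python scripts to look and compute and a shell command to move; the robot and the scene stay as the last step left them, time stands still between calls to the robot, and variables do not carry over. Pictures are saved under pics/ and viewed, at most 10 in all, crops included, and the job is handed in when it is done.

```bash
ls; mkdir -p pics
cat > h.py <<'E'
import numpy as np, cv2
from scipy.spatial.transform import Rotation as R
from cell import ctrl
def cam(name,st=None):
    c=ctrl.calibration(name)
    if name=="wrist":
        T=np.eye(4);T[:3,:3]=R.from_euler('xyz',st["tool_rot"]).as_matrix();T[:3,3]=st["eef_pos"]
        M=np.linalg.inv(T@np.array(c["hand_eye"]))
    else:
        M=np.eye(4);M[:3,:3]=R.from_rotvec(np.ravel(c["rvec"])).as_matrix();M[:3,3]=np.ravel(c["tvec"])
    return c,M
def proj(P,cm):
    c,M=cm;p=np.atleast_2d(P)@M[:3,:3].T+M[:3,3];s=p[:,:2]/p[:,2:]
    s=s*(1+c["k1"]*(s**2).sum(1,keepdims=True));return s*[c["fx"],c["fy"]]+[c["cx"],c["cy"]]
def ray(uv,cm):
    c,M=cm;d=(np.array(uv,float)-[c["cx"],c["cy"]])/[c["fx"],c["fy"]];s=d.copy()
    for _ in range(20): s=d/(1+c["k1"]*(s@s))
    Ri=M[:3,:3].T;v=Ri@np.array([s[0],s[1],1]);return -Ri@M[:3,3],v/np.linalg.norm(v)
def onz(uv,cm,z):
    o,v=ray(uv,cm);return o+v*(z-o[2])/v[2]
def tri(obs):
    A=np.zeros((3,3));b=np.zeros(3)
    for uv,cm in obs:
        o,v=ray(uv,cm);P=np.eye(3)-np.outer(v,v);A+=P;b+=P@o
    return np.linalg.solve(A,b)
E
python3 - <<'E'
from h import *
st=ctrl.read_state();print(st)
for n in("scene","side","wrist"):
    im=ctrl.get_image(n);cv2.imwrite(f"pics/{n}0.png",im)
    c,M=cam(n,st);print(n,c["fx"],c["k1"],-M[:3,:3].T@M[:3,3])
E
```

```text
cell.py
nudge.py
pics
{'clock': 0.0, 'qpos': array([-0.06579807,  0.62935478,  0.03843081,  1.51834885, -0.02700853,
        0.9963301 , -0.02002304]), 'qd': array([-0.00025752,  0.00121413,  0.00053224,  0.00040582, -0.00044443,
       -0.00067286,  0.00048659]), 'tau': array([-1.11932164e-03, -5.63405585e+01,  1.22606792e+00, -1.93450052e+01,
        1.09587883e-02,  1.05136272e-02, -8.84369996e-06]), 'eef_pos': array([6.49301711e+02, 3.64848240e-02, 1.93289489e+02]), 'tool_rot': array([-3.13966918e+00,  1.20344850e-05,  1.57077617e+00]), 'force': array([ 0.51576322, -0.3164937 , -0.28223438]), 'torque': array([ 0.00333507, -0.0214081 , -0.02670259]), 'gripper_force': 0.0, 'width': 85.56622473004458}
scene 430.34757627182 0.028172007531864728 [ 140.570762   -520.48939075  780.04314757]
side 362.38044308151814 -0.06762366842044501 [511.25052902 663.31151438 583.11560457]
wrist 290.9010350235958 -0.028876579278400122 [649.26694809  67.07693464 372.86687631]
```

View pics/scene0.png

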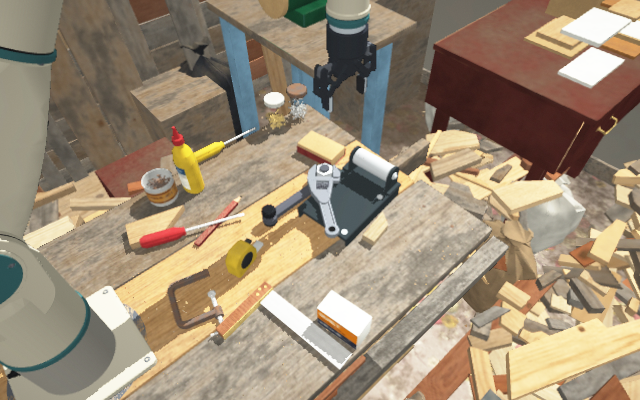

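View pics/side0.png

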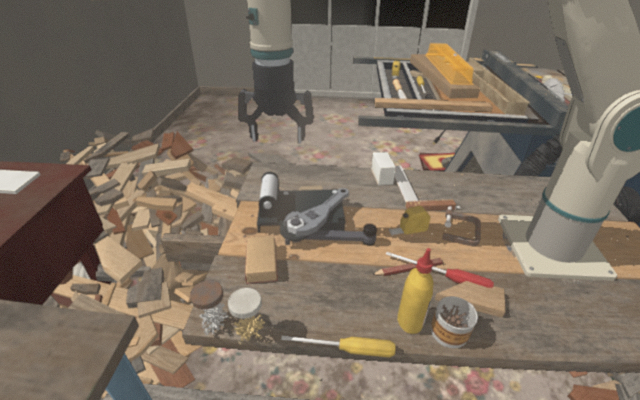

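View pics/wrist0.png

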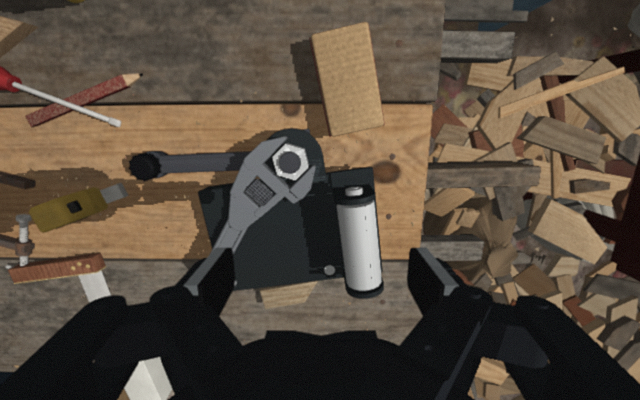

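Run:
```python
from h import *
st=ctrl.read_state();w=cam("wrist",st);s=cam("scene");d=cam("side")
n=tri([((291,161),w),((324,170),s)]);print("nut",n,onz((291,161),w,53))
k=tri([((146,166),w),((268,210),s),((369,230),d)]);print("knob",k,onz((146,166),w,47))
for nm,uv,z in [("roller near end",(354,190),90),("roller far",(366,292),90),("plate FL corner",(202,190),34),("plate BL",(236,290),34),("worm",(261,191),54),("sb1",(332,135),32),("sb2",(384,125),32),("sb3",(313,37),32),("sb4",(365,24),32),("screw",(330,270),34)]:
    print(nm,onz(uv,w,z).round(1))
for a,im,(x,y,X,Y),f in [("wr","wrist0",(120,110,420,310),2.6),]:
    I=cv2.imread(f"pics/{im}.png")[y:Y,x:X];cv2.imwrite("pics/c1.png",cv2.resize(I,None,fx=f,fy=f,interpolation=cv2.INTER_CUBIC))
```

```text
nut [616.07288793  27.26378654  45.3540557 ] [616.2320471   28.72919819  53.        ]
knob [445.65020586  21.86697779  38.56578673] [450.41437746  22.62684353  47.        ]
roller near end [682.1   4.4  90. ]
roller far [ 699.  -110.5   90. ]
plate FL corner [506.5  -8.1  34. ]
plate BL [ 537.1 -143.3   34. ]
worm [581.7  -4.8  54. ]
sb1 [661.7  55.9  32. ]
sb2 [720.6  67.2  32. ]
sb3 [640.5 157.7  32. ]
sb4 [695.2 170.3  32. ]
screw [ 661.  -113.5   34. ]
```

View pics/c1.png

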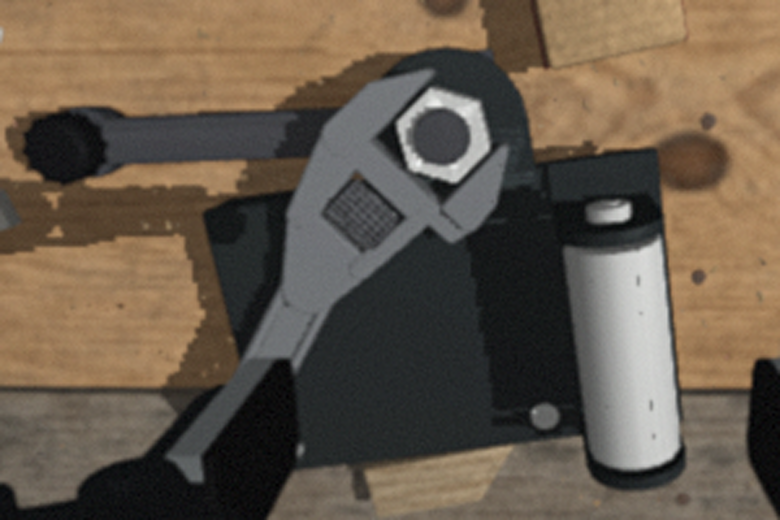

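The rows are not in the units I measure in: shifts go in shares of 50 mm and turns go in units of 0.1 rad. I convert before sending: -40 mm is -0.8, -5 mm is -0.1.

```bash
python3 nudge.py '[[[-0.1,-0.8,0],[0,0,0],0],[[-0.1,-0.8,0],[0,0,0],0],[[-0.1,-0.8,0.3],[0,0,0],0],[[-0.1,-0.8,0.6],[0,0,0],0],[[0,-0.8,0.6],[0,0,0],0],[[0,0,0.3],[0,0,0],0],[[0,0,0],[0,0,0],0]]'
python3 - <<'E'
from h import *
st=ctrl.read_state();im=ctrl.get_image("wrist");cv2.imwrite("pics/w1.png",im);print(st["eef_pos"],st["tool_rot"],st["width"])
s=cam("scene");d=cam("side")
print("bottle",onz((195,190),s,0),onz((412,330),d,0),tri([((177,130),s),((425,252),d)]))
cv2.imwrite("pics/c2.png",im)
E
```

```text
clock: 0.85
eef_pos: [447.8, -20.0, 103.0]
tool_rot: [-3.137, 0.0, 1.571]
force: [-0.2, -0.5, 1.0]
width: 0.2
gripper_force: 0.0
[447.76886847 -19.98654908 102.96815236] [-3.13726740e+00  6.79159330e-06  1.57066228e+00] 0.17813963711004477
bottle [366.66720759 220.95176353   0.        ] [369.12949841 255.08120658   0.        ] [375.47413358 231.68443635 177.27683132]
```

View pics/w1.png

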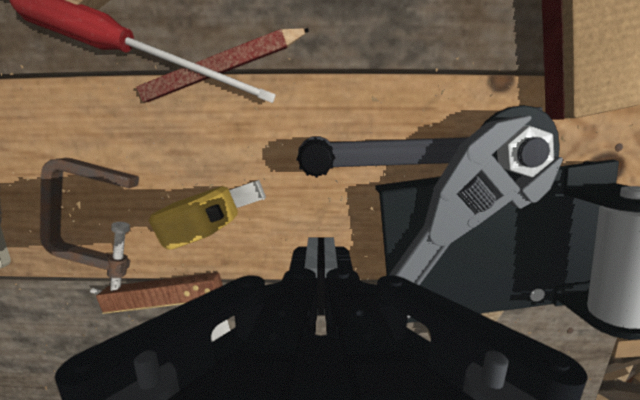

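Run:
```python
from h import *
st=ctrl.read_state();w=cam("wrist",st);s=cam("scene");d=cam("side")
st0=dict(eef_pos=[649.30,0.04,193.29],tool_rot=[-3.13967,0,1.57078]);w0=cam("wrist",st0)
n=tri([((289.2,161.9),w0),((532,150),w)]);print("bolt",n,onz((289.2,161.9),w0,56.5),onz((532,150),w,56.5))
print("hex",tri([((290.8,161.5),w0),((530,152),w)]),onz((290.8,161.5),w0,51),onz((530,152),w,51))
print("knob",tri([((146,166),w0),((316,156),w)]),onz((146,166),w0,47),onz((316,156),w,47))
for nm,a,b,z in [("FL",(202,190),(378,185),34),("roller end",(354,190),None,88),("worm",(259.5,191.5),(479,195),54.5)]:
    print(nm,onz(a,w0,z),onz(b,w,z) if b else'', tri([(a,w0),(b,w)]) if b else '')
```

```text
bolt [614.49867203  28.82613704  57.66684522] [614.38878185  28.2055234   56.5       ] [615.28231427  29.20910338  56.5       ]
hex [615.86662014  27.85938996  53.77052844] [615.56270695  27.97169961  51.        ] [617.92166614  27.17519208  51.        ]
knob [446.01232877  21.89968633  40.07250625] [450.24225229  22.65595284  47.        ] [446.11789594  22.79815475  47.        ]
FL [506.2754052   -8.10311542  34.        ] [500.07258589  -3.63202802  34.        ] [502.21936979  -7.97117225  24.08026497]
roller end [682.06193464   4.06122434  88.        ]  
worm [579.8794844   -5.23038858  54.5       ] [579.18635023  -7.56512682  54.5       ] [579.59841662  -6.61958123  53.5408943 ]
```

Converted, -2 mm is -0.04, 37 mm is 0.74.

```bash
python3 nudge.py '[[[0,-0.04,0.74],[0,0,0],0],[[0,0,0.72],[0,0,0],0],[[0.28,0,0],[0,0,0],0],[[0,0,0],[0,0,0],0]]'; python3 nudge.py '[[[0.34,-0.036,0],[0,0,1],0],[[0.34,-0.036,0],[0,0,1],0],[[0.34,-0.036,0],[0,0,1],0],[[0.34,-0.036,0],[0,0,1],0],[[0.34,-0.036,0],[0,0,1],0],[[0.34,-0.036,0],[0,0,1],0],[[0.34,-0.036,0],[0,0,1],0],[[0.34,-0.036,0],[0,0,1],0]]'
python3 - <<'E'
from h import *
st=ctrl.read_state();p=st["eef_pos"];yaw=st["tool_rot"][2];P=np.array([615,28.3])-p[:2]
print(np.round([P@[np.cos(yaw),np.sin(yaw)],P@[np.sin(yaw),-np.cos(yaw)]],1),st["force"])
cv2.imwrite("pics/w2.png",ctrl.get_image("wrist"))
E
```

```text
clock: 1.3
eef_pos: [450.1, -4.3, 31.1]
tool_rot: [3.14, -0.001, 1.573]
force: [-0.3, -0.5, 0.5]
width: 0.2
gripper_force: 0.0
clock: 2.1
eef_pos: [483.1, 124.8, 33.1]
tool_rot: [3.14, -0.004, 0.768]
force: [0.3, 0.9, -0.3]
width: -0.4
gripper_force: 0.0
[ 27.9 161. ] [ 0.34052285  0.87541081 -0.29720539]
```

View pics/w2.png

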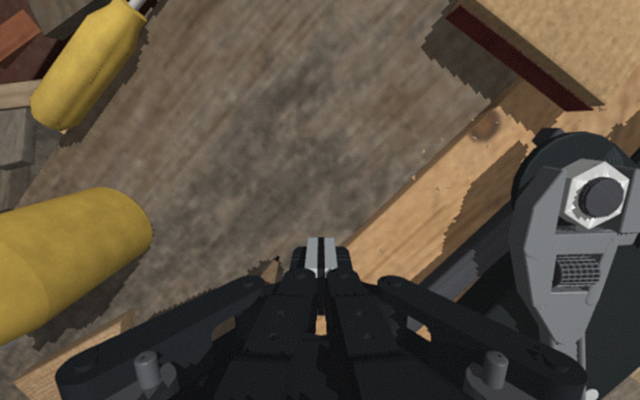

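Converted, -30 mm is -0.6, -40 mm is -0.8.

```bash
python3 nudge.py '[[[0,0,-0.8],[0,0,0],0],[[-0.8,0,-0.6],[0,0,0],0],[[-0.8,0,0],[0,0,0],0],[[-0.6,0,0],[0,0,0],0],[[0,0,0],[0,0,0],0]]'
python3 - <<'E'
from h import *
cv2.imwrite("pics/w3.png",ctrl.get_image("wrist"))
E
```

```text
clock: 2.65
eef_pos: [399.1, 43.9, 102.8]
tool_rot: [-3.141, 0.0, 0.768]
force: [0.0, -0.6, -1.4]
width: 0.1
gripper_force: 0.0
```

View pics/w3.png

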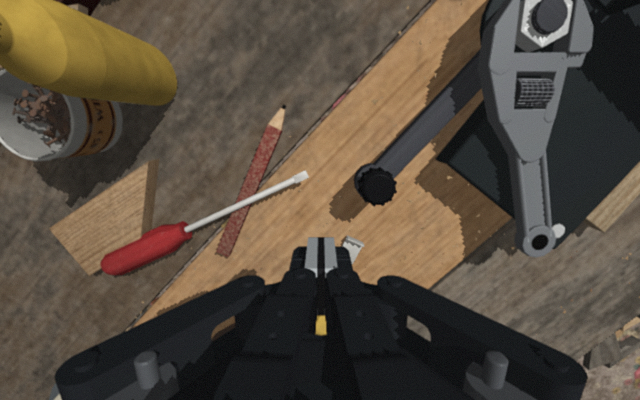

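Run:
```python
from h import *
st=ctrl.read_state();w=cam("wrist",st)
k=onz((378,185),w,47);v=np.array([615,28.3])-k[:2];print(k,np.hypot(*v),"leg dir angle-pi",np.arctan2(v[1],v[0]),onz((548,15),w,56.5))
print("tip",onz((322,240),w,st["eef_pos"][2]))
```

```text
[447.3530778   25.03395064  47.        ] 167.67873329818778 leg dir angle-pi 0.019479249725190287 [614.98607812  30.57581053  56.5       ]
tip [396.46441091  40.35964392 102.76597841]
```

```bash
python3 - <<'E'
from h import *
w=cam("wrist",dict(eef_pos=[483.1,124.8,33.1],tool_rot=[3.14,-.004,.768]))
for uv in [(440,270),(470,272),(500,235),(420,305)]:
    p=onz(uv,w,23);v=np.array([615,28.3])-p[:2];print(p,np.hypot(*v),np.arctan2(v[1],v[0]))
print(onz((603,197),w,56.5))
E
python3 -c "
import cv2;a=cv2.imread('pics/w3.png');cv2.imwrite('pics/c3.png',cv2.resize(a[100:300,250:450],None,fx=3,fy=3))"
```

```text
[517.60627175  39.05142543  23.        ] 97.98536345748838 -0.10994618447055898
[531.85142826  21.78343248  23.        ] 83.40354090369011 0.07821270035908616
[564.66653129  29.13432667  23.        ] 50.340383123861955 -0.016574464086471438
[488.48432211  27.40759812  23.        ] 126.51882521580724 0.007053569109266342
[614.38012166  29.17382614  56.5       ]
```
View pics/c3.png

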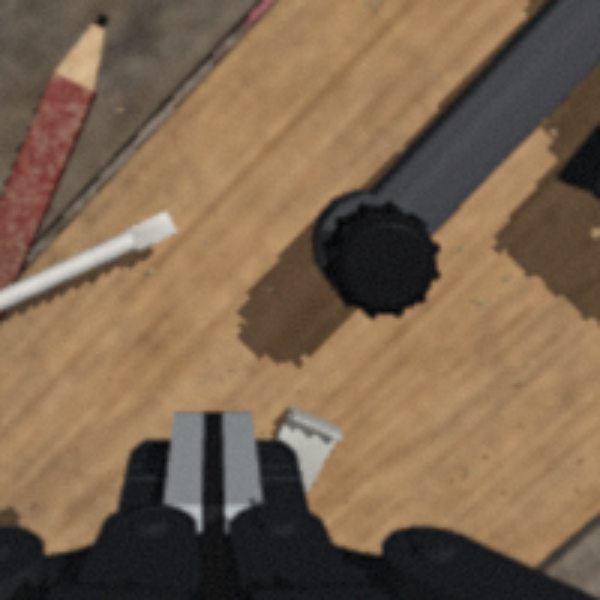

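Converted, 36 mm is 0.72, 10 mm is 0.2, -0.14 rad is -1.4.

```bash
python3 nudge.py '[[[-0.1,0.72,0],[0,0,0],0],[[-0.1,0.72,0],[0,0,0],0],[[0,0,0],[0,0,-1.4],0],[[0,0,0],[0,0,-1.4],0],[[0,0,0.2],[0,0,-1.4],0],[[0,0,0.4],[0,0,-1.4],0],[[0,0,0.4],[0,0,-1.4],0],[[0,0,0.36],[0,0,-1.3],0],[[0,0,0],[0,0,0],0],[[0,0,0],[0,0,0],0]]'
```

```bash
cat > rel.py <<'E'
from h import *
st=ctrl.read_state();p=st["eef_pos"];yaw=st["tool_rot"][2];P=np.array([615,28.3])-p[:2]
print("pivot in tool",np.round([P@[np.cos(yaw),np.sin(yaw)],P@[np.sin(yaw),-np.cos(yaw)]],1),"yaw",yaw.round(3),"z",p[2].round(1),"F",st["force"].round(1),"q",st["qpos"].round(2))
E
python3 rel.py
```

```text
clock: 3.7
eef_pos: [445.8, -11.9, 33.7]
tool_rot: [3.14, -0.0, 1.598]
force: [-0.3, -0.3, 0.2]
width: 0.4
gripper_force: 0.0
pivot in tool [ 35.6 170.2] yaw 1.598 z 33.7 F [-0.3 -0.3  0.2] q [-0.07  0.64  0.05  2.21 -0.1   0.3   0.09]
```

Converted, -4 mm is -0.08, 2 mm is 0.04, 0.05 rad is 0.5.

```bash
python3 nudge.py '[[[0.04,-0.08,0],[0,0,0],0],[[0.1,0,0],[0,0,0],0],[[0.1,0,0],[0,0,0],0],[[0.16,-0.02,0],[0,0,0.5],0],[[0.16,-0.02,0],[0,0,0.5],0],[[0.16,-0.02,0],[0,0,0.5],0],[[0.16,-0.02,0],[0,0,0.5],0]]'; python3 rel.py
python3 - <<'E'
from h import *
im=ctrl.get_image("wrist");cv2.imwrite("pics/w4.png",im[60:360,160:560])
E
```

```text
clock: 4.4
eef_pos: [437.9, 33.1, 33.8]
tool_rot: [3.141, -0.0, 1.399]
force: [-0.0, -0.1, 0.9]
width: -0.1
gripper_force: 0.0
pivot in tool [ 25.6 175.3] yaw 1.399 z 33.8 F [-0.  -0.1  0.9] q [-0.21  0.64  0.1   2.23 -0.21  0.29 -0.1 ]
```

View pics/w4.png

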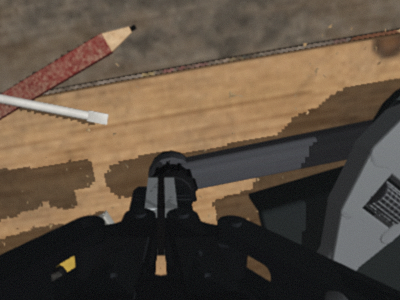

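Run:
```python
from h import *
st=ctrl.read_state();w=cam("wrist",st)
for uv in [(330,235),(337,232),(342,232)]:
    k=onz(uv,w,47);v=np.array([615,28.3])-k[:2];print(k,np.hypot(*v),np.arctan2(v[1],v[0]))
p=st["eef_pos"];print("pads proj",proj([p,p-[0,0,0]],w))
for e in np.linspace(-.2,.1,4):
    a=np.pi+e; print(e,proj([[615+172*np.cos(a),28.3+172*np.sin(a),47]],w))
```

```text
[443.29777528  35.81275407  47.        ] 171.8665047268551 -0.04372666275997542
[447.80995864  37.01343411  47.        ] 167.41694616736345 -0.05206983499093826
[450.80937952  36.49680278  47.        ] 164.39509551400388 -0.04988106759392908
pads proj [[321.4894128  230.48299112]
 [321.4894128  230.48299112]]
-0.2 [[327.94481287 192.14215688]]
-0.09999999999999999 [[328.33602566 220.02554696]]
2.7755575615628914e-17 [[331.48285443 246.31406731]]
0.1 [[337.15053049 270.8590482 ]]
```

```bash
cat > leg.py <<'E'
from h import *
def legfit(im,cm,rs,N=(615,28.3)):
    g=im.astype(float);s=g[...,0]-g[...,2]
    best=[]
    for e in np.arange(-1.7,0.25,0.01):
        a=np.pi+e;u=np.array([np.cos(a),np.sin(a)]);t=np.array([-u[1],u[0]])
        def m(offs):
            P=np.array([[N[0]+r*u[0]+o*t[0],N[1]+r*u[1]+o*t[1],23] for r in rs for o in offs])
            q=proj(P,cm);q=q[(q[:,0]>0)&(q[:,0]<639)&(q[:,1]>0)&(q[:,1]<399)].round().astype(int)
            return np.mean(s[q[:,1],q[:,0]]) if len(q)>20 else np.nan
        best.append((m(np.arange(-9,9.1,3))-.5*m(np.arange(14,22,2))-.5*m(np.arange(-22,-13,2)),round(e,2)))
    best=[b for b in best if b[0]==b[0]];return sorted(best)[::-1][:4]
if __name__=="__main__":
    st=ctrl.read_state()
    for n in("wrist","scene","side"):
        print(n,[(round(a,1),e) for a,e in legfit(ctrl.get_image(n),cam(n,st),np.arange(65,150,4))])
E
python3 leg.py
python3 - <<'E'
from leg import *
print(legfit(cv2.imread("pics/w1.png"),cam("wrist",dict(eef_pos=[447.8,-20,103],tool_rot=[-3.1373,0,1.5707])),np.arange(65,150,4)))
print(legfit(cv2.imread("pics/w3.png"),cam("wrist",dict(eef_pos=[399.1,43.9,102.8],tool_rot=[-3.141,0,.768])),np.arange(65,150,4)))
print(legfit(cv2.imread("pics/scene0.png"),cam("scene"),np.arange(65,150,4)))
E
```

```text
wrist [(np.float64(56.6), np.float64(0.02)), (np.float64(55.0), np.float64(0.01)), (np.float64(54.8), np.float64(0.03)), (np.float64(50.7), np.float64(0.0))]
scene [(np.float64(81.2), np.float64(0.09)), (np.float64(78.4), np.float64(0.1)), (np.float64(77.8), np.float64(0.08)), (np.float64(77.6), np.float64(0.11))]
side [(np.float64(19.0), np.float64(-0.07)), (np.float64(18.9), np.float64(-0.08)), (np.float64(18.9), np.float64(-0.06)), (np.float64(18.6), np.float64(-0.05))]
[(np.float64(62.83279220779221), np.float64(0.04)), (np.float64(62.3271103896104), np.float64(0.05)), (np.float64(61.832629870129864), np.float64(0.03)), (np.float64(57.00178571428572), np.float64(0.06))]
[(np.float64(60.81931818181818), np.float64(0.03)), (np.float64(60.64691558441559), np.float64(0.02)), (np.float64(59.08392857142857), np.float64(0.04)), (np.float64(56.1849025974026), np.float64(0.01))]
[(np.float64(81.25308441558442), np.float64(0.09)), (np.float64(78.54220779220779), np.float64(0.1)), (np.float64(77.78116883116883), np.float64(0.11)), (np.float64(77.6724025974026), np.float64(0.08))]
```

```bash
python3 - <<'E'
from h import *
st=ctrl.read_state();w=cam("wrist",st);p=st["eef_pos"]
u=np.array([np.cos(st["tool_rot"][2]),np.sin(st["tool_rot"][2]),0])
for h in (0,10,20,30): print(h,proj([p+[0,0,h],p+[0,0,h]+11*u],w).round(0).tolist())
E
python3 nudge.py '[[[0,0,-0.4],[0,0,0],0],[[-0.5,0,0],[0,0,0],0],[[-0.6,0,0],[0,0,0],0],[[0,0,0.2],[0,0,0],0],[[0,0,0.3],[0,0,0],0],[[0,0,0.1],[0,0,0],0],[[0,0,0.1],[0,0,0],0],[[0,0,0],[0,0,0],0]]';python3 rel.py
```

```text
0 [[321.0, 230.0], [322.0, 214.0]]
10 [[322.0, 236.0], [322.0, 219.0]]
20 [[322.0, 242.0], [322.0, 225.0]]
30 [[322.0, 249.0], [322.0, 231.0]]
clock: 5.4
eef_pos: [428.2, -21.9, 18.2]
tool_rot: [-3.14, 0.0, 1.401]
force: [-0.4, 0.2, -0.0]
width: 0.1
gripper_force: 0.0
pivot in tool [ 81.  175.6] yaw 1.401 z 18.2 F [-0.4  0.2 -0. ] q [-0.09  0.67  0.11  2.26 -0.3   0.23  0.12]
```

Converted, 8 mm is 0.16, 6 mm is 0.12, -0.1 rad is -1.

```bash
python3 nudge.py '[[[0.16,0.12,0],[0,0,-1],0],[[0.12,0.12,0],[0,0,-1],0],[[0,0,0],[0,0,0],0]]';python3 rel.py; python3 nudge.py '[[[0.16,-0.02,0],[0,0,0.5],0],[[0.16,-0.02,0],[0,0,0.5],0],[[0.16,-0.02,0],[0,0,0.5],0],[[0.16,-0.02,0],[0,0,0.5],0],[[0,0,0],[0,0,0],0]]'; python3 rel.py; python3 leg.py
```

```text
clock: 5.7
eef_pos: [443.6, -8.7, 19.0]
tool_rot: [3.14, -0.001, 1.603]
force: [0.4, -0.6, -0.7]
width: 0.0
gripper_force: 0.0
pivot in tool [ 31.4 172.5] yaw 1.603 z 19.0 F [ 0.4 -0.6 -0.7] q [-0.1   0.67  0.08  2.22 -0.21  0.26  0.2 ]
clock: 6.2
eef_pos: [439.3, 23.3, 18.8]
tool_rot: [-3.141, -0.0, 1.4]
force: [0.5, -0.2, -0.2]
width: 0.0
gripper_force: 0.0
pivot in tool [ 34.8 172.3] yaw 1.4 z 18.8 F [ 0.5 -0.2 -0.2] q [-0.21  0.67  0.13  2.23 -0.33  0.26  0.04]
wrist [(np.float64(58.5), np.float64(0.02)), (np.float64(57.0), np.float64(0.03)), (np.float64(56.3), np.float64(0.01)), (np.float64(52.7), np.float64(0.04))]
scene [(np.float64(81.1), np.float64(0.09)), (np.float64(78.3), np.float64(0.1)), (np.float64(77.8), np.float64(0.08)), (np.float64(77.6), np.float64(0.11))]
side [(np.float64(19.1), np.float64(-0.07)), (np.float64(19.0), np.float64(-0.06)), (np.float64(19.0), np.float64(-0.08)), (np.float64(18.7), np.float64(-0.05))]
```

```bash
python3 nudge.py '[[[-0.4,0,0],[0,0,0],0],[[-0.5,0,0],[0,0,0],0],[[0,0,0.12],[0,0,0],0],[[0,0,0.12],[0,0,0],0],[[0,0,0],[0,0,0],0]]'
python3 - <<'E'
from h import *
st=ctrl.read_state();p=st["eef_pos"];I=[]
for n in("scene","side","wrist"):
    im=ctrl.get_image(n);c=cam(n,st);u,v=proj([p],c)[0];kn=proj([[443,25,36]],c)[0]
    f=3.0;x0,y0=int(u)-66,int(v)-66
    cr=im[max(y0,0):y0+133,max(x0,0):x0+133];cr=cv2.resize(cr,None,fx=2.9,fy=2.9,interpolation=cv2.INTER_CUBIC)
    for q,col in (((u,v),(0,0,255)),(kn,(0,255,0))):
        cv2.drawMarker(cr,tuple(int(a) for a in (np.array(q)-[max(x0,0),max(y0,0)])*2.9),col,cv2.MARKER_CROSS,14,1)
    cr=cv2.copyMakeBorder(cr,0,max(0,386-cr.shape[0]),0,max(0,386-cr.shape[1]),cv2.BORDER_CONSTANT)[:386,:386];I.append(cr)
    print(n,u,v,kn,x0,y0)
I=[cv2.resize(i,(290,290)) for i in I]
o=np.zeros((580,580,3),np.uint8);o[:290,:290]=I[0];o[:290,290:]=I[1];o[290:,:290]=I[2]
cv2.imwrite("pics/m1.png",o)
E
```

```text
clock: 6.85
eef_pos: [431.6, -22.9, 6.4]
tool_rot: [-3.14, 0.001, 1.398]
force: [0.5, 1.1, -0.4]
width: 0.3
gripper_force: 0.0
scene 276.6893240995801 234.08476210018398 [266.45155697 210.55629753] 210 168
side 373.2838129805165 228.29614756359192 [370.29865877 231.67774293] 307 162
wrist 321.4865344088127 230.48387473550466 [327.5284409  160.76531644] 255 164
```

View pics/m1.png

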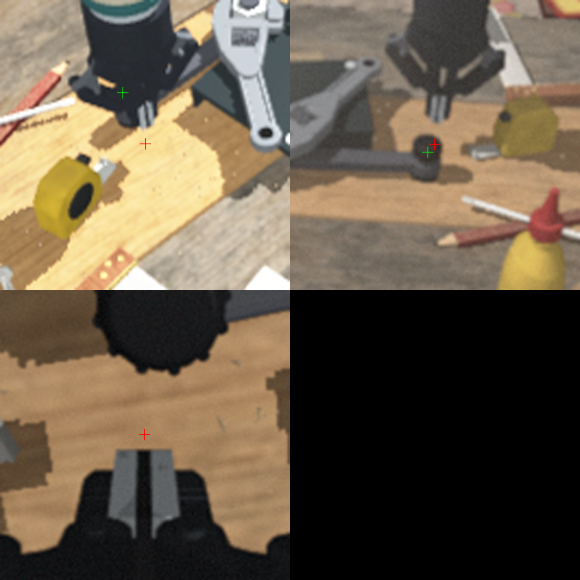

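Converted, 4 mm is 0.08.

```bash
python3 nudge.py '[[[0,0,0.08],[0,0,0],0],[[0,0,0.08],[0,0,0],0],[[0,0,0],[0,0,0],0]]'; python3 nudge.py '[[[0,0,0.08],[0,0,0],0],[[0,0,0],[0,0,0],0]]';python3 rel.py
```

```text
clock: 7.3
eef_pos: [432.0, -21.9, -1.2]
tool_rot: [-3.141, 0.0, 1.401]
force: [0.1, -0.6, 0.4]
width: -0.1
gripper_force: 0.0
clock: 7.5
eef_pos: [432.0, -21.9, -5.2]
tool_rot: [-3.141, 0.0, 1.401]
force: [-0.3, 0.4, 0.4]
width: 0.0
gripper_force: 0.0
pivot in tool [ 80.5 171.8] yaw 1.401 z -5.2 F [-0.3  0.4  0.4] q [-0.19  0.74  0.26  2.26 -0.81  0.24  0.63]
```

```bash
python3 nudge.py '[[[0.14,0.08,0],[0,0,-1],0],[[0.1,0.08,0],[0,0,-1],0],[[0,0,0],[0,0,0],0]]';python3 rel.py; python3 nudge.py '[[[0.16,-0.02,0],[0,0,0.5],0],[[0.16,-0.02,0],[0,0,0.5],0],[[0.16,-0.02,0],[0,0,0.5],0],[[0.16,-0.02,0],[0,0,0.5],0],[[0,0,0],[0,0,0],0]]'; python3 rel.py; python3 leg.py
```

```text
clock: 7.8
eef_pos: [442.4, -10.4, -4.9]
tool_rot: [3.141, -0.001, 1.603]
force: [0.2, -0.6, 0.2]
width: -0.7
gripper_force: 0.0
pivot in tool [ 33.2 173.7] yaw 1.603 z -4.9 F [ 0.2 -0.6  0.2] q [-0.2   0.74  0.24  2.23 -0.72  0.24  0.72]
clock: 8.3
eef_pos: [438.5, 21.8, -5.1]
tool_rot: [-3.14, -0.0, 1.4]
force: [0.3, -0.1, -0.2]
width: -0.1
gripper_force: 0.0
pivot in tool [ 36.5 172.8] yaw 1.4 z -5.1 F [ 0.3 -0.1 -0.2] q [-0.31  0.74  0.29  2.24 -0.83  0.26  0.55]
wrist [(np.float64(70.0), np.float64(-0.14)), (np.float64(69.7), np.float64(-0.13)), (np.float64(69.6), np.float64(-0.12)), (np.float64(67.2), np.float64(-0.11))]
scene [(np.float64(62.0), np.float64(-0.04)), (np.float64(61.7), np.float64(-0.05)), (np.float64(60.9), np.float64(-0.03)), (np.float64(59.2), np.float64(-0.06))]
side [(np.float64(29.4), np.float64(-0.13)), (np.float64(29.2), np.float64(-0.14)), (np.float64(28.6), np.float64(-0.12)), (np.float64(28.4), np.float64(-0.15))]
```

Converted, -2.7 mm is -0.054, 17.4 mm is 0.348, 0.1 rad is 1.

```bash
python3 nudge.py '[[[0.348,-0.054,0],[0,0,1],0],[[0.348,-0.054,0],[0,0,1],0],[[0.348,-0.054,0],[0,0,1],0],[[0.348,-0.054,0],[0,0,1],0],[[0.348,-0.054,0],[0,0,1],0],[[0.348,-0.054,0],[0,0,1],0],[[0,0,0],[0,0,0],0]]'; python3 rel.py; python3 leg.py
```

```text
clock: 9.15
eef_pos: [467.4, 123.2, -5.5]
tool_rot: [-3.142, -0.0, 0.804]
force: [-1.0, -0.2, -0.4]
width: 0.1
gripper_force: 0.0
pivot in tool [ 34.  172.1] yaw 0.804 z -5.5 F [-1.  -0.2 -0.4] q [-0.67  0.82  0.55  2.13 -1.01  0.47 -0.09]
wrist [(np.float64(52.5), np.float64(-0.73)), (np.float64(50.5), np.float64(-0.72)), (np.float64(50.3), np.float64(-0.74)), (np.float64(48.2), np.float64(-0.75))]
scene [(np.float64(32.8), np.float64(-0.69)), (np.float64(32.8), np.float64(-0.7)), (np.float64(32.4), np.float64(-0.68)), (np.float64(32.2), np.float64(-0.71))]
side [(np.float64(47.5), np.float64(-0.76)), (np.float64(46.7), np.float64(-0.77)), (np.float64(44.6), np.float64(-0.75)), (np.float64(43.8), np.float64(-0.78))]
```

```bash
python3 nudge.py '[[[0.346,-0.052,0],[0,0,1],0],[[0.346,-0.052,0],[0,0,1],0],[[0.346,-0.052,0],[0,0,1],0],[[0.346,-0.052,0],[0,0,1],0],[[0.346,-0.052,0],[0,0,1],0],[[0,0,0],[0,0,0],0]]'; python3 rel.py; python3 nudge.py '[[[0.172,-0.02,0],[0,0,0.5],0],[[0.172,-0.02,0],[0,0,0.5],0],[[0,0,0],[0,0,0],0]]'; python3 rel.py; python3 leg.py
```

```text
clock: 9.9
eef_pos: [531.2, 180.3, -5.5]
tool_rot: [3.141, -0.001, 0.302]
force: [-0.4, -0.1, 0.2]
width: 0.2
gripper_force: 0.0
pivot in tool [ 34.8 170. ] yaw 0.302 z -5.5 F [-0.4 -0.1  0.2] q [-0.83  0.95  0.75  1.92 -1.02  0.71 -0.7 ]
clock: 10.2
eef_pos: [545.6, 185.7, -5.4]
tool_rot: [3.142, 0.001, 0.202]
force: [-0.5, 0.5, 0.4]
width: 0.0
gripper_force: 0.0
pivot in tool [ 36.4 168.1] yaw 0.202 z -5.4 F [-0.5  0.5  0.4] q [-0.84  0.97  0.79  1.88 -1.02  0.76 -0.82]
wrist [(np.float64(34.1), np.float64(-1.3)), (np.float64(33.9), np.float64(-1.31)), (np.float64(33.6), np.float64(-1.33)), (np.float64(33.6), np.float64(-1.32))]
scene [(np.float64(31.2), np.float64(-1.29)), (np.float64(30.9), np.float64(-1.28)), (np.float64(30.7), np.float64(-1.3)), (np.float64(30.5), np.float64(-1.27))]
side [(np.float64(29.6), np.float64(-1.33)), (np.float64(29.3), np.float64(-1.32)), (np.float64(28.5), np.float64(-1.34)), (np.float64(27.8), np.float64(-1.31))]
```

Continue until the stop shows as force.

The rows are not in the units I measure in: shifts go in shares of 50 mm and turns go in units of 0.1 rad. I convert before sending: 8 mm is 0.16, 6 mm is 0.12, 0.04 rad is 0.4.

```bash
for i in 1 2; do :; done; python3 nudge.py '[[[0.16,-0.03,0],[0,0,0.4],0],[[0.12,-0.02,0],[0,0,0.4],0],[[0,0,0],[0,0,0],0]]' | sed -n '2,4p'; python3 nudge.py '[[[0.08,-0.01,0],[0,0,0.2],0],[[0,0,0],[0,0,0],0]]'| sed -n '2,4p'; python3 rel.py; python3 leg.py
```

```text
eef_pos: [559.1, 191.5, -5.3]
tool_rot: [3.141, 0.001, 0.122]
force: [-0.0, 0.3, -0.3]
eef_pos: [562.1, 192.6, -5.4]
tool_rot: [-3.142, 0.002, 0.101]
force: [-2.7, -0.8, 1.2]
pivot in tool [ 36.1 168.8] yaw 0.101 z -5.4 F [-2.7 -0.8  1.2] q [-0.84  1.    0.82  1.83 -1.02  0.8  -0.94]
wrist [(np.float64(34.0), np.float64(-1.4)), (np.float64(33.7), np.float64(-1.41)), (np.float64(33.1), np.float64(-1.42)), (np.float64(32.7), np.float64(-1.43))]
scene [(np.float64(31.9), np.float64(-1.39)), (np.float64(31.8), np.float64(-1.38)), (np.float64(31.7), np.float64(-1.4)), (np.float64(30.8), np.float64(-1.41))]
side [(np.float64(16.5), np.float64(-1.42)), (np.float64(16.1), np.float64(-1.41)), (np.float64(15.9), np.float64(-1.43)), (np.float64(15.2), np.float64(-1.4))]
```

```bash
python3 nudge.py '[[[0.04,0,0],[0,0,0],0],[[0,0,0],[0,0,0],0]]' | sed -n '2,4p'; python3 nudge.py '[[[0.04,0,0],[0,0,0],0],[[0,0,0],[0,0,0],0]]'| sed -n '2,4p'; python3 leg.py
```

```text
eef_pos: [562.1, 192.7, -5.5]
tool_rot: [-3.141, 0.006, 0.101]
force: [-7.6, -1.8, 4.8]
eef_pos: [562.1, 192.7, -5.7]
tool_rot: [-3.14, 0.01, 0.101]
force: [-11.6, -2.8, 8.4]
wrist [(np.float64(34.0), np.float64(-1.41)), (np.float64(33.1), np.float64(-1.4)), (np.float64(33.1), np.float64(-1.42)), (np.float64(32.5), np.float64(-1.43))]
scene [(np.float64(31.8), np.float64(-1.39)), (np.float64(31.7), np.float64(-1.38)), (np.float64(31.6), np.float64(-1.4)), (np.float64(30.9), np.float64(-1.41))]
side [(np.float64(16.4), np.float64(-1.42)), (np.float64(16.1), np.float64(-1.41)), (np.float64(15.8), np.float64(-1.43)), (np.float64(15.6), np.float64(-1.4))]
```

Converted, 41 mm is 0.82, -20 mm is -0.4.

```bash
python3 nudge.py '[[[-0.4,0,0],[0,0,0],0],[[0,0,-1],[0,0,0],0],[[0,0,-1],[0,0,0],0],[[0.04,0.82,0],[0,0,0],0],[[0.04,0.82,0],[0,0,0],0],[[0.04,0.82,0],[0,0,0],0],[[0.04,0.82,0],[0,0,0],0],[[0.04,0.82,0],[0,0,0],0],[[0,0,0],[0,0,0],0]]'
python3 - <<'E'
from h import *
w=cam("wrist",dict(eef_pos=[399.1,43.9,102.8],tool_rot=[-3.141,0,.768]))
p=onz((540,240),w,49)[:2];wm=onz((536,92),w,54.5)[:2];print("hole",p,"worm",wm)
N=np.array([615,28.3])
for a in(N,):
    v=a-p;print(np.hypot(*v),"yaw from hole",np.arctan2(v[1],v[0])-.167)
W=np.array([579.5,-6.5]);v=W-p;print("yaw hole->worm",np.arctan2(v[1],v[0])-np.arctan2(28.3,127))
E
python3 rel.py; python3 leg.py
```

```text
clock: 12.45
eef_pos: [579.3, -20.0, 96.3]
tool_rot: [3.136, -0.004, 0.091]
force: [0.3, -0.3, 0.5]
width: 0.2
gripper_force: 0.0
hole [ 510.03784478 -114.73185766] worm [575.60356823  -8.3239052 ]
177.41241876681516 yaw from hole 0.7707196512461133
yaw hole->worm 0.7809616253598742
pivot in tool [ 39.9 -44.9] yaw 0.091 z 96.3 F [ 0.3 -0.3  0.5] q [-0.54  0.84  0.91  1.83 -0.84  0.9  -0.71]
wrist [(np.float64(26.2), np.float64(-1.4)), (np.float64(26.1), np.float64(-1.41)), (np.float64(25.4), np.float64(-1.42)), (np.float64(25.2), np.float64(-1.39))]
scene [(np.float64(32.7), np.float64(-1.39)), (np.float64(32.6), np.float64(-1.38)), (np.float64(32.3), np.float64(-1.4)), (np.float64(31.4), np.float64(-1.37))]
side [(np.float64(28.3), np.float64(-1.41)), (np.float64(28.2), np.float64(-1.42)), (np.float64(27.6), np.float64(-1.43)), (np.float64(26.8), np.float64(-1.4))]
```

Converted, 20 mm is 0.4, -8 mm is -0.16, -0.134 rad is -1.34.

```bash
python3 nudge.py '[[[-0.1,-0.16,0],[0,0,-1.34],0],[[0,0,0],[0,0,-1.34],0],[[0,0,0.2],[0,0,-1.34],0],[[0,0,0.4],[0,0,-1.34],0],[[0,0,0.52],[0,0,-1.34],0],[[0,0,0],[0,0,0],0]]'; python3 rel.py; for k in 1; do python3 nudge.py '[[[0,0,0.1],[0,0,0],0],[[0,0,0],[0,0,0],0]]' | sed -n '2,4p'; done
```

```text
clock: 13.2
eef_pos: [569.8, -1.1, 36.3]
tool_rot: [-3.136, 0.002, 0.774]
force: [-1.0, 0.0, 0.1]
width: 0.2
gripper_force: 0.0
pivot in tool [52.9 10.6] yaw 0.774 z 36.3 F [-1.   0.   0.1] q [-0.44  0.84  0.65  1.88 -0.78  0.7  -0.12]
eef_pos: [572.3, -3.5, 34.0]
tool_rot: [3.142, 0.0, 0.77]
force: [-0.5, 0.1, 0.2]
```

```bash
python3 nudge.py '[[[0,0,0.08],[0,0,0],0],[[0,0,0],[0,0,0],0]]' | sed -n '2,4p'; python3 nudge.py '[[[0,0,0.08],[0,0,0],0],[[0,0,0],[0,0,0],0]]' | sed -n '2,4p'; python3 nudge.py '[[[0,0,0.06],[0,0,0],0],[[0,0,0],[0,0,0],0]]' | sed -n '2,4p'
```

```text
eef_pos: [572.1, -3.8, 29.9]
tool_rot: [-3.141, 0.0, 0.77]
force: [0.7, -0.3, 0.9]
eef_pos: [571.7, -3.9, 25.4]
tool_rot: [-3.141, 0.001, 0.771]
force: [-0.3, -0.8, 0.2]
eef_pos: [571.6, -4.0, 22.4]
tool_rot: [-3.141, 0.001, 0.771]
force: [0.3, 0.8, 0.0]
```

Converted, 7 mm is 0.14, -5 mm is -0.1.

```bash
python3 nudge.py '[[[-0.1,0.14,-0.04],[0,0,0],0],[[0,0,0],[0,0,0],0]]' | sed -n '2,4p'; python3 nudge.py '[[[0,0,0.08],[0,0,0],0],[[0,0,0],[0,0,0],0]]' | sed -n '2,4p'; python3 nudge.py '[[[0,0,0.04],[0,0,0],0],[[0,0,0],[0,0,0],0]]' | sed -n '2,4p';python3 nudge.py '[[[0,0,0.04],[0,0,0],0],[[0,0,0],[0,0,0],0]]' | sed -n '2,4p'; python3 nudge.py '[[[0,0,0.04],[0,0,0],0],[[0,0,0],[0,0,0],0]]' | sed -n '2,4p'
```

```text
eef_pos: [573.8, -14.7, 25.3]
tool_rot: [3.14, 0.001, 0.769]
force: [-1.0, -0.8, 0.9]
eef_pos: [572.8, -12.4, 20.2]
tool_rot: [-3.14, 0.001, 0.771]
force: [-0.0, -0.6, 0.2]
eef_pos: [572.9, -12.3, 18.4]
tool_rot: [-3.141, 0.001, 0.771]
force: [-0.7, -0.0, 0.2]
eef_pos: [573.4, -12.3, 17.4]
tool_rot: [-3.141, -0.0, 0.771]
force: [-1.4, 1.1, 6.2]
eef_pos: [573.8, -12.0, 17.0]
tool_rot: [-3.141, -0.002, 0.771]
force: [-3.9, 2.3, 19.3]
```

```bash
python3 nudge.py '[[[0.06,0,-0.01],[0,0,0],0],[[0.06,0,0],[0,0,0],0]]' | sed -n '2,4p'; python3 nudge.py '[[[0.06,0,0],[0,0,0],0],[[0.06,0,0],[0,0,0],0]]' | sed -n '2,4p'; python3 nudge.py '[[[0.06,0,0],[0,0,0],0],[[0.06,0,0],[0,0,0],0]]' | sed -n '2,4p'; python3 nudge.py '[[[0,0,0],[0,0,0],0]]' | sed -n '2,4p'
```

```text
eef_pos: [576.8, -9.0, 17.1]
tool_rot: [-3.14, 0.0, 0.77]
force: [-6.5, -1.5, 19.0]
eef_pos: [580.6, -5.3, 17.1]
tool_rot: [-3.14, 0.001, 0.77]
force: [-7.3, -0.5, 19.0]
eef_pos: [585.3, -0.6, 16.5]
tool_rot: [-3.14, 0.001, 0.77]
force: [-3.1, 0.2, 5.6]
eef_pos: [586.1, -0.1, 16.1]
tool_rot: [-3.141, 0.0, 0.771]
force: [-2.2, 0.2, 8.5]
```

```bash
python3 nudge.py '[[[0,0,-0.16],[0,0,0],0],[[-0.38,0,0],[0,0,0],0],[[0,0,0],[0,0,0],0],[[0,0,0.14],[0,0,0],0],[[0,0,0.02],[0,0,0],0],[[0,0,0],[0,0,0],0],[[0.08,0,0],[0,0,0],0],[[0.08,0,0],[0,0,0],0]]' | sed -n '2,4p'; python3 nudge.py '[[[0.08,0,0],[0,0,0],0],[[0.08,0,0],[0,0,0],0]]' | sed -n '2,4p'; python3 nudge.py '[[[0,0,-0.16],[0,0,0],0],[[-0.32,0,0],[0,0,0],0],[[0,0,0],[0,0,0],0],[[0,0,0.14],[0,0,0],0],[[0,0,0.02],[0,0,0],0],[[0,0,0],[0,0,0],0],[[0.08,0,0],[0,0,0],0],[[0.08,0,0],[0,0,0],0]]' | sed -n '2,4p'; python3 nudge.py '[[[0.08,0,0],[0,0,0],0],[[0.08,0,0],[0,0,0],0]]' | sed -n '2,4p'
```

```text
eef_pos: [578.6, -8.3, 17.0]
tool_rot: [-3.141, -0.0, 0.77]
force: [-6.7, -1.6, 21.5]
eef_pos: [584.3, -2.7, 16.9]
tool_rot: [-3.142, 0.0, 0.77]
force: [-4.3, -1.7, 14.3]
eef_pos: [578.5, -8.1, 17.0]
tool_rot: [-3.141, -0.0, 0.77]
force: [-7.7, -0.8, 23.4]
eef_pos: [584.4, -3.0, 16.9]
tool_rot: [3.141, 0.0, 0.77]
force: [-4.9, -0.7, 17.0]
```

```bash
python3 nudge.py '[[[0,0,-0.16],[0,0,0],0],[[-0.32,0,0],[0,0,0],0],[[0,0,0],[0,0,0],0],[[0,0,0.14],[0,0,0],0],[[0,0,0.02],[0,0,0],0],[[0,0,0],[0,0,0],0],[[0.08,0,0],[0,0,0],0],[[0.08,0,0],[0,0,0],0]]' | sed -n '2,4p'; python3 nudge.py '[[[0.08,0,0],[0,0,0],0],[[0.08,0,0],[0,0,0],0]]' | sed -n '2,4p'; python3 nudge.py '[[[0,0,-0.16],[0,0,0],0],[[-0.32,0,0],[0,0,0],0],[[0,0,0],[0,0,0],0],[[0,0,0.14],[0,0,0],0],[[0,0,0.02],[0,0,0],0],[[0,0,0],[0,0,0],0],[[0.08,0,0],[0,0,0],0],[[0.08,0,0],[0,0,0],0]]' | sed -n '2,4p'; python3 nudge.py '[[[0.08,0,0],[0,0,0],0],[[0.08,0,0],[0,0,0],0]]' | sed -n '2,4p'
```

```text
eef_pos: [578.6, -8.1, 17.0]
tool_rot: [-3.141, -0.0, 0.771]
force: [-7.2, -1.0, 23.5]
eef_pos: [584.4, -3.0, 16.9]
tool_rot: [3.141, 0.0, 0.77]
force: [-4.6, -0.7, 17.4]
eef_pos: [578.7, -8.1, 17.0]
tool_rot: [-3.141, -0.0, 0.77]
force: [-7.7, -1.3, 24.2]
eef_pos: [583.8, -3.5, 16.9]
tool_rot: [-3.142, 0.001, 0.77]
force: [-8.9, -2.9, 21.3]
```

Converted, -8 mm is -0.16, 4 mm is 0.08.

```bash
python3 nudge.py '[[[0,0,-0.16],[0,0,0],0],[[-0.32,0,0],[0,0,0],0],[[0,0,0],[0,0,0],0],[[0,0,0.14],[0,0,0],0],[[0,0,0.02],[0,0,0],0],[[0,0,0],[0,0,0],0],[[0.08,0,0],[0,0,0],0],[[0.08,0,0],[0,0,0],0]]' | sed -n '2,4p'; python3 nudge.py '[[[0.08,0,0],[0,0,0],0],[[0.08,0,0],[0,0,0],0]]' | sed -n '2,4p'; python3 nudge.py '[[[0,0,-0.16],[0,0,0],0],[[-0.32,0,0],[0,0,0],0],[[0,0,0],[0,0,0],0],[[0,0,0.14],[0,0,0],0],[[0,0,0.02],[0,0,0],0],[[0,0,0],[0,0,0],0],[[0.08,0,0],[0,0,0],0],[[0.08,0,0],[0,0,0],0]]' | sed -n '2,4p'; python3 nudge.py '[[[0.08,0,0],[0,0,0],0],[[0.08,0,0],[0,0,0],0]]' | sed -n '1,4p'
```

```text
eef_pos: [578.6, -8.1, 17.0]
tool_rot: [-3.141, -0.0, 0.771]
force: [-7.7, -1.8, 24.6]
eef_pos: [582.4, -4.4, 16.9]
tool_rot: [-3.14, 0.003, 0.77]
force: [-11.0, -5.0, 26.8]
eef_pos: [578.6, -8.0, 17.0]
tool_rot: [-3.141, -0.0, 0.771]
force: [-7.8, -1.5, 24.8]
clock: 21.7
eef_pos: [582.4, -4.5, 16.9]
tool_rot: [-3.141, 0.003, 0.77]
force: [-12.2, -5.4, 28.4]
```

Converted, -40 mm is -0.8, -32 mm is -0.64, -0.14 rad is -1.4.

```bash
python3 nudge.py '[[[0,0,-0.8],[0,0,0],0],[[0,0,-0.2],[0,0,0],0],[[-0.64,0.4,0],[0,0,-1.4],0],[[0,0,0],[0,0,0],0]]' | sed -n '1,4p'; python3 nudge.py '[[[0,0,0],[0,0,-1.4],0],[[0,0,0],[0,0,-1.4],0],[[0,0,0],[0,0,-1.4],0],[[0,0,0],[0,0,-1.4],0],[[0,0,0],[0,0,-1.4],0],[[0,0,0],[0,0,-1.4],0],[[0,0,0],[0,0,-1.4],0],[[0,0,0],[0,0,-1.4],0],[[0,0,0],[0,0,-1.4],0],[[0,0,0],[0,0,-1.4],0],[[0,0,0],[0,0,-1.4],0],[[0,0,0],[0,0,0],0]]' | sed -n '1,4p';  python3 rel.py; python3 leg.py
```

```text
clock: 22.1
eef_pos: [574.7, -43.7, 65.6]
tool_rot: [3.139, 0.003, 0.908]
force: [0.0, -1.1, -0.4]
clock: 23.3
eef_pos: [575.1, -37.9, 64.4]
tool_rot: [3.141, -0.002, 2.45]
force: [0.3, -0.3, 0.6]
pivot in tool [11.5 76.4] yaw 2.45 z 64.4 F [ 0.3 -0.3  0.6] q [-0.13  0.71  0.23  1.84 -0.26  0.62  1.14]
wrist [(np.float64(21.9), np.float64(-1.38)), (np.float64(21.2), np.float64(-1.39)), (np.float64(20.8), np.float64(-1.4)), (np.float64(20.4), np.float64(-1.37))]
scene [(np.float64(32.9), np.float64(-1.39)), (np.float64(32.8), np.float64(-1.38)), (np.float64(32.6), np.float64(-1.4)), (np.float64(31.7), np.float64(-1.41))]
side [(np.float64(28.4), np.float64(-1.41)), (np.float64(28.2), np.float64(-1.42)), (np.float64(27.6), np.float64(-1.43)), (np.float64(26.7), np.float64(-1.4))]
```

```bash
python3 nudge.py '[[[-0.32,-0.74,0],[0,0,0],0],[[-0.3,-0.74,0],[0,0,0],0],[[0,0,0],[0,0,0],0],[[0,0,0],[0,0,0],0]]' | sed -n '1,4p'; python3 rel.py; python3 nudge.py '[[[0,0,0.6],[0,0,0],0],[[0,0,0.5],[0,0,0],0],[[0,0,0.06],[0,0,0],0],[[0,0,0],[0,0,0],0],[[0,0,0],[0,0,0],0]]' | sed -n '1,4p'; python3 rel.py
```

```text
clock: 23.85
eef_pos: [551.4, -116.6, 65.0]
tool_rot: [-3.141, -0.001, 2.446]
force: [-0.0, -0.0, 0.7]
pivot in tool [ 44. 152.] yaw 2.446 z 65.0 F [-0.  -0.   0.7] q [ 0.02  0.69  0.22  1.88 -0.25  0.6   1.27]
clock: 24.35
eef_pos: [552.7, -115.0, 8.1]
tool_rot: [3.141, 0.001, 2.451]
force: [0.3, -0.6, -0.5]
pivot in tool [ 43.2 150.2] yaw 2.451 z 8.1 F [ 0.3 -0.6 -0.5] q [ 0.04  0.78  0.18  1.9  -0.27  0.48  1.29]
```

```bash
python3 nudge.py '[[[0,0,0.1],[0,0,0],0],[[0,0,0],[0,0,0],0]]' | sed -n '2,4p'; python3 nudge.py '[[[0.12,0,0],[0,0,0],0],[[0.08,0,0],[0,0,0],0],[[0.08,0,0],[0,0,0],0],[[0,0,0],[0,0,0],0]]' | sed -n '2,4p'; python3 rel.py;  python3 nudge.py '[[[0.08,0,0],[0,0,0],0],[[0.08,0,0],[0,0,0],0],[[0,0,0],[0,0,0],0]]' | sed -n '2,4p'; python3 rel.py
```

```text
eef_pos: [551.9, -115.4, 2.5]
tool_rot: [3.142, -0.0, 2.451]
force: [-0.9, 0.2, -0.1]
eef_pos: [540.8, -106.6, 2.4]
tool_rot: [-3.141, 0.0, 2.451]
force: [-0.2, -0.8, -0.0]
pivot in tool [ 28.7 151.3] yaw 2.451 z 2.4 F [-0.2 -0.8 -0. ] q [ 0.03  0.78  0.17  1.94 -0.28  0.44  1.29]
eef_pos: [534.4, -101.8, 2.4]
tool_rot: [-3.141, -0.0, 2.45]
force: [0.8, -2.3, 0.8]
pivot in tool [ 20.9 151.6] yaw 2.45 z 2.4 F [ 0.8 -2.3  0.8] q [ 0.03  0.78  0.17  1.96 -0.28  0.43  1.29]
```

Converted, 12.2 mm is 0.244, -1.2 mm is -0.024, 0.08 rad is 0.8.

```bash
python3 nudge.py '[[[0.244,-0.024,0],[0,0,0.8],0],[[0.244,-0.024,0],[0,0,0.8],0],[[0.244,-0.024,0],[0,0,0.8],0],[[0.244,-0.024,0],[0,0,0.8],0],[[0,0,0],[0,0,0],0]]' | sed -n '2,4p'; python3 rel.py;  python3 nudge.py '[[[0.244,-0.024,0],[0,0,0.8],0],[[0.244,-0.024,0],[0,0,0.8],0],[[0.244,-0.024,0],[0,0,0.8],0],[[0,0,0],[0,0,0],0]]' | sed -n '2,4p'; python3 rel.py
```

```text
eef_pos: [496.7, -67.6, 2.2]
tool_rot: [-3.141, -0.003, 2.132]
force: [0.0, -1.0, -0.6]
pivot in tool [ 18.2 151.2] yaw 2.132 z 2.2 F [ 0.  -1.  -0.6] q [-0.06  0.75  0.22  2.07 -0.44  0.36  1.07]
eef_pos: [477.3, -37.2, 2.1]
tool_rot: [-3.14, -0.002, 1.894]
force: [0.9, 0.0, -0.1]
pivot in tool [ 18.4 151.3] yaw 1.894 z 2.1 F [ 0.9  0.  -0.1] q [-0.15  0.74  0.26  2.13 -0.56  0.33  0.9 ]
```

Converted, 6.2 mm is 0.124, -0.6 mm is -0.012, 0.04 rad is 0.4.

```bash
python3 nudge.py '[[[0.124,-0.012,0],[0,0,0.4],0],[[0.124,-0.012,0],[0,0,0.4],0],[[0,0,0],[0,0,0],0]]' | sed -n '2,4p'; python3 nudge.py '[[[0.092,-0.01,0],[0,0,0.3],0],[[0,0,0],[0,0,0],0]]' | sed -n '4p'; python3 nudge.py '[[[0.062,-0.006,0],[0,0,0.2],0],[[0,0,0],[0,0,0],0]]' | sed -n '4p'; python3 rel.py
python3 - <<'E'
from h import *
from leg import legfit
import leg
st=ctrl.read_state()
# nearest evidence of handle: bright steel along handle line, scene camera, z=49
im=ctrl.get_image("scene").astype(float).min(axis=2);im0=cv2.imread("pics/scene0.png").astype(float).min(axis=2);cm=cam("scene")
for nm,I in(("now",im),("start",im0)):
    r=[]
    for th in np.arange(-.15,1,.02):
        c,s=np.cos(th),np.sin(th);P=[]
        for x in range(-180,-100,4):
            for o in range(-8,9,4):
                X,Y=x,-22+(x+148)*np.tan(.262)+o;P.append([615+c*X-s*Y,28.3+s*X+c*Y,48])
        q=proj(P,cm).round().astype(int);r.append((I[q[:,1],q[:,0]].mean().round(1),th.round(2)))
    print(nm,sorted(r)[::-1][:5])
E
```

```text
eef_pos: [472.9, -27.1, 2.2]
tool_rot: [-3.141, -0.0, 1.811]
force: [1.2, -1.0, -0.3]
force: [1.6, -1.4, -1.2]
force: [1.3, -2.0, -1.5]
pivot in tool [ 19.9 151.2] yaw 1.761 z 2.2 F [ 1.3 -2.  -1.5] q [-0.2   0.74  0.28  2.16 -0.63  0.32  0.8 ]
now [(np.float64(112.4), np.float64(0.25)), (np.float64(110.9), np.float64(0.23)), (np.float64(106.0), np.float64(0.27)), (np.float64(104.5), np.float64(0.21)), (np.float64(97.8), np.float64(0.29))]
start [(np.float64(182.4), np.float64(0.79)), (np.float64(182.3), np.float64(0.77)), (np.float64(178.4), np.float64(0.75)), (np.float64(177.3), np.float64(0.81)), (np.float64(166.2), np.float64(0.83))]
```

Converted, 4.6 mm is 0.092, -0.5 mm is -0.01, 0.03 rad is 0.3.

```bash
python3 nudge.py '[[[0.092,-0.01,0],[0,0,0.3],0],[[0,0,0],[0,0,0],0]]' | sed -n '2,4p'; python3 nudge.py '[[[0.062,-0.006,0],[0,0,0.2],0],[[0,0,0],[0,0,0],0]]' | sed -n '2,4p'; python3 rel.py
```

```text
eef_pos: [468.8, -14.9, 2.2]
tool_rot: [-3.141, -0.001, 1.73]
force: [0.7, -1.6, -0.2]
eef_pos: [468.2, -12.6, 2.3]
tool_rot: [-3.141, 0.0, 1.71]
force: [1.9, -2.3, -1.6]
pivot in tool [ 20.1 151.1] yaw 1.71 z 2.3 F [ 1.9 -2.3 -1.6] q [-0.23  0.74  0.29  2.16 -0.66  0.32  0.76]
```

Converted, 3.1 mm is 0.062, -0.3 mm is -0.006, 0.02 rad is 0.2.

```bash
python3 nudge.py '[[[0.062,-0.006,0],[0,0,0.2],0],[[0,0,0],[0,0,0],0]]' | sed -n '2,4p'; python3 nudge.py '[[[0.062,-0.006,0],[0,0,0.2],0],[[0,0,0],[0,0,0],0]]' | sed -n '2,4p'; python3 nudge.py '[[[0.062,-0.006,0],[0,0,0.2],0],[[0,0,0],[0,0,0],0]]' | sed -n '2,4p'; python3 rel.py
```

```text
eef_pos: [467.6, -10.6, 2.3]
tool_rot: [-3.141, 0.002, 1.689]
force: [1.0, -5.0, -0.4]
eef_pos: [467.1, -8.4, 2.3]
tool_rot: [3.141, 0.003, 1.668]
force: [1.2, -6.9, -1.3]
eef_pos: [466.7, -5.9, 2.3]
tool_rot: [3.141, 0.004, 1.648]
force: [0.8, -8.2, -2.0]
pivot in tool [ 22.7 150.5] yaw 1.648 z 2.3 F [ 0.8 -8.2 -2. ] q [-0.26  0.74  0.31  2.17 -0.69  0.32  0.71]
```

Converted, 2 mm is 0.04, -0.2 mm is -0.004, 0.01 rad is 0.1.

```bash
python3 nudge.py '[[[0.04,-0.004,0],[0,0,0.1],0],[[0,0,0],[0,0,0],0]]' | sed -n '2,4p'; python3 nudge.py '[[[0.04,-0.004,0],[0,0,0.1],0],[[0,0,0],[0,0,0],0]]' | sed -n '2,4p'; python3 nudge.py '[[[0,0,0],[0,0,0],0],[[0,0,0],[0,0,0],0]]' | sed -n '1,4p'; python3 rel.py
```

```text
eef_pos: [466.6, -4.3, 2.3]
tool_rot: [3.141, 0.004, 1.638]
force: [1.3, -7.9, -1.2]
eef_pos: [466.4, -2.6, 2.4]
tool_rot: [3.14, 0.004, 1.628]
force: [1.7, -8.8, -1.9]
clock: 28.5
eef_pos: [466.4, -2.5, 2.3]
tool_rot: [3.14, 0.004, 1.628]
force: [1.5, -8.4, -1.6]
pivot in tool [ 22.3 150.1] yaw 1.628 z 2.3 F [ 1.5 -8.4 -1.6] q [-0.27  0.74  0.31  2.17 -0.7   0.32  0.69]
```

```bash
python3 nudge.py '[[[-0.3,0,0],[0,0,0],0],[[-0.3,0,-0.2],[0,0,0],0],[[0,0,-0.9],[0,0,0],0],[[0,0,-0.9],[0,0,0],0],[[0,0,0],[0,0,0],0],[[0,0,0],[0,0,0],0]]' | sed -n '1,4p'
cat > wr.py <<'E'
from h import *
st=ctrl.read_state();im=ctrl.get_image("wrist");cv2.imwrite("pics/w9.png",im);c=cam("wrist",st)
print(st["eef_pos"],st["tool_rot"])
g=im.astype(float)
# rectify top view at z=49 : 1 px = 0.5 mm, x 430..660, y -60..90
def top(z):
    xs=np.arange(420,660,.5);ys=np.arange(100,-80,-.5);X,Y=np.meshgrid(xs,ys)
    q=proj(np.c_[X.ravel(),Y.ravel(),np.full(X.size,z)],c).astype(np.float32)
    return cv2.remap(im,q[:,0].reshape(X.shape),q[:,1].reshape(X.shape),cv2.INTER_LINEAR)
for z in(49,51): cv2.imwrite(f"pics/top{z}.png",top(z))
t=top(49)
for x in (440,450,460,470,480,490,500,510):
    col=t[:,int((x-420)*2)].astype(int);sat=col.max(1)-col.min(1)
    m=(sat<25)&(col.mean(1)>70);i=np.flatnonzero(m)
    # runs
    r=np.split(i,np.flatnonzero(np.diff(i)>2)+1);print(x,[(100-a[0]/2,100-a[-1]/2,int(col[a].mean())) for a in r if len(a)>8])
E
python3 wr.py
```

```text
clock: 29.1
eef_pos: [467.5, -28.7, 103.5]
tool_rot: [3.141, -0.002, 1.631]
force: [-0.5, -0.6, -0.5]
[467.49879465 -28.65654832 103.46281146] [ 3.14074126e+00 -1.55015105e-03  1.63134998e+00]
440 [(np.float64(100.0), np.float64(92.0), 89), (np.float64(26.5), np.float64(19.0), 124), (np.float64(4.0), np.float64(-2.5), 119)]
450 [(np.float64(94.0), np.float64(90.0), 94), (np.float64(26.5), np.float64(1.5), 123)]
460 [(np.float64(96.0), np.float64(91.5), 93), (np.float64(28.5), np.float64(3.5), 117), (np.float64(-55.5), np.float64(-79.5), 80)]
470 [(np.float64(30.0), np.float64(5.5), 119)]
480 [(np.float64(100.0), np.float64(86.5), 88), (np.float64(32.0), np.float64(7.5), 119), (np.float64(-54.5), np.float64(-79.5), 81)]
490 [(np.float64(100.0), np.float64(89.0), 78), (np.float64(34.0), np.float64(9.5), 120)]
500 [(np.float64(100.0), np.float64(89.0), 84), (np.float64(36.0), np.float64(11.5), 120)]
510 [(np.float64(100.0), np.float64(86.5), 89), (np.float64(38.0), np.float64(32.5), 101), (np.float64(20.5), np.float64(12.5), 107)]
```

```bash
cat > hx.py <<'E'
from h import *
def hexfit(im,c,z=51):
    xs=np.arange(580,650,.5);ys=np.arange(65,-10,-.5);X,Y=np.meshgrid(xs,ys)
    q=proj(np.c_[X.ravel(),Y.ravel(),np.full(X.size,z)],c).astype(np.float32)
    t=cv2.remap(im,q[:,0].reshape(X.shape),q[:,1].reshape(X.shape),cv2.INTER_LINEAR).min(axis=2).astype(float)
    gy,gx=np.gradient(cv2.GaussianBlur(t,(0,0),1.5));gy=-gy
    best=[]
    for cx in np.arange(611,620,1):
      for cy in np.arange(24,33,1):
        for a in np.arange(0,np.pi/3,.03):
          s=[]
          for k in range(6):
            n=a+k*np.pi/3;l=np.arange(-8,8.1,1)
            px=cx+18*np.cos(n)-l*np.sin(n);py=cy+18*np.sin(n)+l*np.cos(n)
            i=((65-py)*2).round().astype(int);j=((px-580)*2).round().astype(int)
            s.append(-(gx[i,j]*np.cos(n)+gy[i,j]*np.sin(n)).mean())
          best.append((round(sum(np.clip(s,-1,15)),1),cx,cy,round(a,2)))
    return [tuple(map(float,b)) for b in sorted(best)[::-1][:5]]
print("now",hexfit(cv2.imread("pics/w9.png"),cam("wrist",dict(eef_pos=[467.5,-28.66,103.46],tool_rot=[3.1407,-.0016,1.6313]))))
print("w1",hexfit(cv2.imread("pics/w1.png"),cam("wrist",dict(eef_pos=[447.8,-20,103],tool_rot=[-3.1373,0,1.5707]))))
print("w0",hexfit(cv2.imread("pics/wrist0.png"),cam("wrist",dict(eef_pos=[649.3,0,193.3],tool_rot=[-3.1397,0,1.5708]))))
E
python3 hx.py
```

```text
now [(88.3, 615.0, 28.0, 0.63), (87.9, 614.0, 28.0, 0.57), (87.7, 615.0, 28.0, 0.6), (87.7, 614.0, 28.0, 0.63), (87.6, 615.0, 28.0, 0.57)]
w1 [(90.0, 615.0, 28.0, 1.02), (90.0, 615.0, 28.0, 0.6), (90.0, 615.0, 28.0, 0.57), (90.0, 615.0, 28.0, 0.51), (90.0, 615.0, 28.0, 0.48)]
w0 [(90.0, 615.0, 28.0, 0.51), (90.0, 615.0, 28.0, 0.48), (90.0, 615.0, 28.0, 0.45), (90.0, 615.0, 28.0, 0.42), (90.0, 615.0, 28.0, 0.39)]
```

```bash
sed -i 's/-1,15/-1,100/' hx.py; python3 hx.py
```

```text
now [(132.5, 615.0, 27.0, 0.51), (131.4, 615.0, 27.0, 0.48), (130.4, 615.0, 27.0, 0.54), (130.4, 615.0, 27.0, 0.45), (127.8, 615.0, 28.0, 0.51)]
w1 [(155.9, 615.0, 28.0, 0.24), (155.6, 615.0, 28.0, 0.27), (154.6, 615.0, 27.0, 0.24), (154.0, 615.0, 28.0, 0.21), (153.9, 615.0, 27.0, 0.27)]
w0 [(143.4, 615.0, 28.0, 0.24), (142.3, 615.0, 28.0, 0.27), (142.3, 615.0, 28.0, 0.21), (140.3, 615.0, 28.0, 0.18), (139.8, 615.0, 28.0, 0.3)]
```

```bash
python3 leg.py
python3 - <<'E'
from cell import ctrl
print(ctrl.read_state()["force"]); print(ctrl.finish_job())
E
```

```text
wrist [(np.float64(44.1), np.float64(0.08)), (np.float64(43.8), np.float64(0.07)), (np.float64(42.8), np.float64(0.09)), (np.float64(42.0), np.float64(0.06))]
scene [(np.float64(53.1), np.float64(-0.05)), (np.float64(53.0), np.float64(-0.03)), (np.float64(52.8), np.float64(-0.04)), (np.float64(51.4), np.float64(-0.02))]
side [(np.float64(28.2), np.float64(-1.41)), (np.float64(28.0), np.float64(-1.42)), (np.float64(27.5), np.float64(-1.43)), (np.float64(26.8), np.float64(-1.4))]
[ 0.27302694 -0.40808287  0.29915168]
the job is handed in; nothing more can be done
None
```

The job is handed in at about 29 s of the 67 s allowed, and no verdict came back. My measurements put the leg at its stop, the jaws closed until the worm stalled and the nut at about 0.90 rad (tight), with the wrench left centred on the nut. The push at the handle reached about 8.5 N and the handle was still creeping slightly when I stopped, and after the tenth picture every check was numerical.

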